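Roll a vial against the reading pad and lock it with the keeper block

TASK

Load the reader: with the fingertips, roll the vial lying in the loading lane gently along to the reading head until you feel it bear lightly on the head's sprung pad, without ramming the pad in and without picking the vial up. Then set the steel keeper block flat in the lane behind the vial and slide it up snug, so that when you let go the vial stays lightly clamped, square across the lane, with the pad pressing on it at about 2 newtons. Leave the other things on the bench alone.

Things in the scene. Friction and masses are not known exactly. Their poses are not given: they have to be found in the camera images.
- lane: Fixed aluminium loading lane: a level channel, open at top and at the loading end. Origin on the bench on its centre line. Its y axis is the rolling direction, from the loading end (y = -170 mm) to the reading head (y = +140 mm); x runs across. Floor top 6 mm above the bench; side rails 6 mm thick, 100 mm apart inside, tops 20 mm above the bench.
- head: Black reading head fixed across the lane's far end, 112 mm wide, 65 mm along the lane, top 80 mm above the bench. Origin at the middle of its front face's foot, on the lane floor (lane y = 140 mm); axes as the lane's. A black rubber pad, 60 mm wide, 26 mm tall, its centre 18 mm above the lane floor, stands out of the front face on a steel spindle.
- reading_zone (a point): Middle of the range in which the pad's front face may stand (lane y = 105 mm, 24 mm above the bench). How far the pad stands out varies and is not measured: its face is anywhere from 17 mm before to 17 mm beyond this point along the lane. The pad is sprung: it gives from the first touch, 2 mm per newton, up to 12 mm (6 N), then is solid; over 7 N damages it.
- vial: Sealed brown glass vial with a white cap, a plain cylinder 36 mm in diameter and 80 mm long, 0.08 to 0.17 kg, lying loose across the lane on the lane floor. Origin at its centre (24 mm above the bench); its x axis is the cylinder's axis. It rolls easily (under 0.3 N) and soon stops when not pushed; held between two things it no longer rolls but slides, and the lane floor then takes 0.4 to 1.2 N of the push.
- keeper: Loose steel keeper block, 0.85 kg, standing on the bench beyond the lane's loading end: base 60 x 60 mm, 30 mm tall, with a dark grip fin on top, 16 mm thick in x, 36 mm long in y, from 30 to 72 mm above its foot. Origin at the centre of the underside, z up. Any upright base face may bear on the vial. Friction on the lane floor holds it against about 4 to 6 N.
- beaker: Bystander, loose: an empty glass beaker, 56 mm across, 65 mm tall; origin at the centre of its underside.
- jar: Bystander, loose: a capped brown glass jar, 52 mm across, 70 mm tall; origin at the centre of its underside.
- spare: Bystander, loose: a spare vial just like the one in the lane, standing upright on the bench beyond the lane, 36 mm across and 80 mm tall; origin at its centre.
- timer: Bystander, loose: a small white bench timer, 50 x 70 x 25 mm; origin at the centre of its underside.
Not all that is in view belongs to the job. What is shaped like the vial but blue is not meant. What is shaped like the keeper but purple is not meant.

How it is judged (in metres and radians):
On the way:
1. the fingers have rolled the vial until it bears on the pad (at least 0.5 N), the keeper not touching it (contact force between vial and head above 0.5 N and contact force between the fingers and vial above 0.3 N and contact force between keeper and vial below 0.05 N), for 0.1 s.
At the end, for the whole second after the job is handed in: The vial lies on the lane floor, square across the lane (within 7 degrees), at rest between the pad and the keeper block, the pad pressing on it with 0.8 to 4 N and the keeper bearing on its other side; the keeper stands flat on the lane floor at rest, released (contact force between vial and head between 0.8 and 4 N and contact force between keeper and vial above 0.4 N and angle between the x axis of vial and the x axis of lane, either way round below 0.12 rad and z of vial in the frame of lane below 0.028 m and angle between keeper's own z axis and vertical below 0.06 rad and z of keeper in the frame of lane between 0.003 and 0.01 m and linear speed of each of vial, keeper below 0.01 m/s); the robot touches nothing.
It fails at once if the pad is rammed (more than 7 N on it) (contact force between vial and head above 7 N).
It fails at once if the vial is picked up (more than 12 mm off the lane floor) (z of vial in the frame of lane above 0.036 m).
It fails at once if the vial is let run away (faster than 0.25 m/s) (linear speed of vial above 0.25 m/s).
It fails at once if a bystander (beaker, jar, spare vial or timer) is moved more than 15 mm (distance of any of beaker, jar, spare, timer from where it was at the start of the episode above 0.015 m).
It also fails if it takes over 72 s, if anything falls off the work surface, if the arm or the gripper's body presses on something with over 40 N, if the wrist force passes 120 N, or if a joint passes its speed limit or range.

ROBOT

A 6-joint arm with a two-finger parallel gripper is mounted at the origin on the work surface. World frame = base frame: x ahead of the robot, y to its left, z up, the work surface at z = 0. Lengths are in mm, angles in rad, forces in N, time in s.
With the tool pointing down it reaches from about 400 to 825 mm from the base axis. Payload 7 kg.
Tool frame: the origin (TCP) lies midway between the tips of the shut fingers; the grasp point (between the pads) lies 19 mm behind it; z points along the fingers, y is the line along which they close (so a half turn about z gives the same grasp; the last joint's range is limited). The gripper opens to 85 mm and grips with 20 to 120 N. Pads are 22 mm wide; open, the fingers measure 114 mm over their backs; the gripper's body (76 mm by 85 mm) begins 54 mm behind the grasp point. The pads swing forward as they close: fully open they stand 13 mm farther back than shut.
Start: joints at [1.515, 0.359, 0.012, 0, -1.224, -0.288], TCP at [227.528, 635.473, 196.402] pointing down, gripper open.
Joint ranges: [-3.07, 3.07], [-1.43, 2.12], [-1.02, 1.25], [-3.03, 1.67], [-3.05, -0], [-3.03, 3.03]. Speed limits (rad/s): [2.39, 2.39, 3.01, 3.14, 3.14, 3.14].

INTERFACE

Orientations are given as [roll, pitch, yaw] about the fixed x, y, z axes, in that order (R = Rz(yaw) Ry(pitch) Rx(roll)).
In Python, from plant import r gives the robot as it stands.
- The arm moves only by the shell command python3 -m creep 'ROWS' [FORCE]. ROWS is JSON, a list of rows, each an object with "grip": the opening, from -1 (shut) to 1 (fully open); "translation": the shift along the tool's x, y, z as a fraction of full scale, a list of three; "roll": the turn about the tool's z as a fraction of full scale. In form: [{"grip": grip, "translation": [x, y, z], "roll": roll}, ...]. A call has exactly 5 rows; each row shifts and turns the commanded pose from where the row before left it, along the tool's axes as they then stand; what a row does not reach is not made up. Full scale, the value 1, is 0.02 m for a shift and 10 degrees for a turn. A row lasts 1/8 s, in which the tool goes at most 62.5 mm and 10.7 degrees, less where a joint would pass 70% of its speed; a pose out of reach is approached as far as the arm can. A call with a number of a shift or a turn outside -1 to 1 is refused whole. A call with a gripper value outside its range is refused whole. The fingers move at their own pace and stop on an object; FORCE is the grip in N (left out, the last holds). Time passes only in rows, so rows that do not move let the fingers close, or fill a call up. It gives the time, the measured TCP pose, the force, the opening and the grip force at its end, in the units of the state.
- r.get_state(): the state, without advancing time (a new reading comes with each control period).
- r.snapshot(name): name is "side" or "top" or "wrist"; returns a dict with "pixels" (420x560x3 uint8, red, green, blue), "K" (3x3 intrinsics, pixels), "cam_to_world" (4x4, takes a point from camera to world coordinates). Camera axes: x right, y down, z forward; pixel columns grow to the right and rows downward; lengths in mm; the calibration is good to about 2 mm. A picture is of the moment at which its call begins. There is no depth.
- r.job_done(): hands the job in; it is judged then, once.
Trained networks look in a picture, given as the dict that the camera call returned (one of the last four; its "shot" number tells which), for a name from the list of things; names that differ only in an ending like _2 or _b are one class to them, and where a whole thing is asked for, a point or a joint stands for the part that bears it (a point fixed in the world has none). Each returns a list of dicts, best first, with "score" (0 to 1); they miss things now and then, are a little off and sometimes report something else, mostly with a low value. They report only what shows in the picture. A call takes as long as a camera call. They do not tell look-alikes from the thing itself.
- r.outline_of(picture, query): "region" (420x560 bool, what is visible of it) and "rect" ([left, top, right, bottom] in pixels, round what is visible of it).
- r.landmark_of(picture, query): "centre" ([row, column] in pixels: a listed point, or the origin of a listed thing).
The state is a dict: "t": time; "joint_pos": joint angles; "joint_vel": joint speeds; "tau": joint torques, N m; "ee_pos": TCP position; "orientation": TCP orientation; "wrist_force": force on the tool from outside, world axes, zero at the start; "ft_torque": the same for the moment, N m; "gripper_width": opening from 0.0 (shut) to 1.0 (fully open); "grip_force": force on a finger pad.
Only numpy, scipy, OpenCV 4.12 (cv2) and the standard library are available. Lean on these libraries where they do the work, as an engineer would, in place of code of your own. Each camera call takes 0.05 s, during which the arm holds its last target. There are 200 camera calls.

## Working session

There is one attempt and no reset: what is moved stays moved. The work goes in short steps, Python scripts to look and compute and a shell command to move; the robot and the scene stay as the last step left them, time stands still between calls to the robot, and variables do not carry over. Pictures are saved under pics/ and viewed, at most 10 in all, crops included, and the job is handed in when it is done.

```bash
mkdir -p pics; ls; cat > h.py <<'E'
import numpy as np,cv2
from plant import r
def snap(n,f=None):
    p=r.snapshot(n)
    if f: cv2.imwrite('pics/'+f,p['pixels'][:,:,::-1])
    return p
def ray(p,rc):
    K=np.array(p['K']);T=np.array(p['cam_to_world'])
    d=T[:3,:3]@np.linalg.solve(K,[rc[1],rc[0],1.]);return T[:3,3],d/np.linalg.norm(d)
def atz(p,rc,z):
    o,d=ray(p,rc);return o+d*(z-o[2])/d[2]
def tri(rs):
    A=0;b=0
    for o,d in rs:
        M=np.eye(3)-np.outer(d,d);A=A+M;b=b+M@o
    return np.linalg.solve(A,b)
def proj(p,X):
    T=np.linalg.inv(np.array(p['cam_to_world']));c=T[:3,:3]@np.array(X,float)+T[:3,3];u=np.array(p['K'])@c;return u[:2]/u[2]
E
python3 - <<'E'
from h import *
t=snap('top','t1.png');s=snap('side','s1.png')
for n in ['lane','head','reading_zone','vial','keeper','beaker','jar','spare','timer']:
    for nm,p in (('top',t),('side',s)):
        print(n,nm,[(np.round(q['centre']).tolist(),round(q['score'],2),np.round(atz(p,q['centre'],24 if n in('vial','reading_zone') else 0)).tolist()) for q in r.landmark_of(p,n)][:4])
print(r.get_state())
cv2.imwrite('pics/a1.png',cv2.resize(np.vstack([t['pixels'],s['pixels']])[:,:,::-1],(400,600)) )
E
```

```text
pics
lane top [([228.0, 273.0], 0.9, [559.0, 44.0, 0.0])]
lane side [([237.0, 294.0], 0.92, [559.0, 43.0, 0.0])]
head top [([224.0, 215.0], 0.64, [571.0, 184.0, 0.0]), ([238.0, 408.0], 0.48, [532.0, -284.0, 0.0])]
head side [([284.0, 278.0], 0.68, [576.0, 180.0, 0.0])]
reading_zone top [([229.0, 227.0], 0.56, [557.0, 152.0, 24.0])]
reading_zone side [([268.0, 284.0], 0.68, [566.0, 149.0, 24.0]), ([148.0, 279.0], 0.65, [648.0, -248.0, 24.0])]
vial top [([294.0, 259.0], 0.93, [404.0, 78.0, 24.0]), ([290.0, 315.0], 0.76, [411.0, -55.0, 24.0]), ([235.0, 312.0], 0.67, [541.0, -51.0, 24.0]), ([240.0, 411.0], 0.34, [527.0, -286.0, 24.0])]
vial side [([207.0, 356.0], 0.84, [415.0, -57.0, 24.0]), ([253.0, 359.0], 0.84, [399.0, 81.0, 24.0]), ([204.0, 305.0], 0.6, [544.0, -48.0, 24.0])]
keeper top [([188.0, 450.0], 0.59, [652.0, -389.0, 0.0]), ([227.0, 228.0], 0.54, [565.0, 153.0, 0.0])]
keeper side [([124.0, 285.0], 0.96, [651.0, -382.0, 0.0]), ([149.0, 279.0], 0.79, [652.0, -268.0, 0.0])]
beaker top [([237.0, 411.0], 0.9, [535.0, -292.0, 0.0])]
beaker side [([150.0, 324.0], 0.57, [517.0, -285
[... 451 characters left out ...]
oint_pos': array([ 1.51513498e+00,  3.58614873e-01,  1.19050204e-02,  3.90367567e-05,
       -1.22409897e+00, -2.88118666e-01]), 'joint_vel': array([-4.41396652e-05,  6.06452918e-04,  1.55787560e-04, -7.15845038e-04,
       -1.73109449e-03, -7.81912190e-05]), 'tau': array([-2.90511045e-03, -5.82984102e+01,  2.93655342e+01,  6.94221810e+00,
       -8.79875115e-04, -4.58232279e-06]), 'ee_pos': array([227.52109046, 635.48598132, 196.40184966]), 'orientation': array([ 3.14159110e+00, -3.87516448e-05, -3.43766748e-01]), 'wrist_force': array([-0.11019068, -0.16796916, -0.29462343]), 'ft_torque': array([-0.03863186, -0.06798361, -0.00694216]), 'grip_force': 0.0, 'gripper_width': 1.0014920938333596}
```

View pics/t1.png

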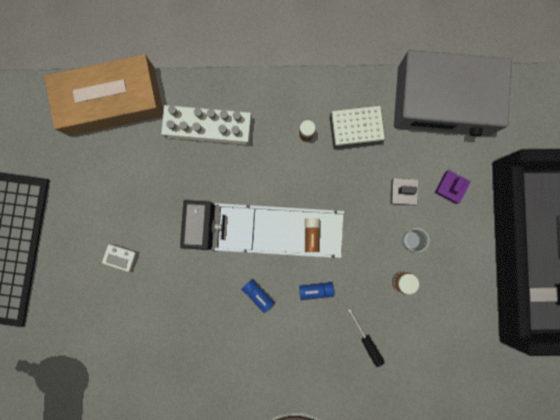

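View pics/s1.png

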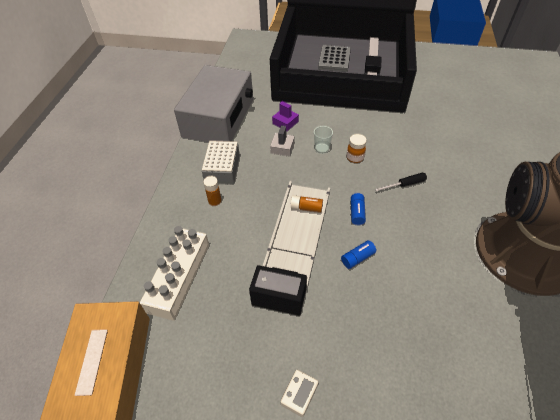

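Top view: lane from (214,228) to (342,233), head at its left, vial at (312,235), grey keeper at (405,191), purple decoy at (453,187), blue decoys below the lane. Moving over while turning the tool across the lane.

```bash
python3 -m creep '[{"grip":1,"translation":[0.9,0.9,0],"roll":1},{"grip":1,"translation":[1,0.7,0],"roll":1},{"grip":1,"translation":[1,0.47,0],"roll":1},{"grip":1,"translation":[1,0.27,0],"roll":1},{"grip":1,"translation":[1,0.1,0],"roll":1}]'
python3 -m creep '[{"grip":1,"translation":[1,-0.1,0],"roll":1},{"grip":1,"translation":[1,-0.27,0],"roll":1},{"grip":1,"translation":[1,-0.47,0],"roll":0.2},{"grip":1,"translation":[1,-0.47,0],"roll":0},{"grip":1,"translation":[1,-0.47,0],"roll":0}]'
python3 -m creep '[{"grip":1,"translation":[1,-0.47,0],"roll":0},{"grip":1,"translation":[1,-0.47,0],"roll":0},{"grip":1,"translation":[1,-0.47,0],"roll":0},{"grip":1,"translation":[1,-0.47,0],"roll":0},{"grip":1,"translation":[1,-0.47,0],"roll":0}]'
python3 -m creep '[{"grip":1,"translation":[1,-0.47,0],"roll":0},{"grip":1,"translation":[1,-0.47,0],"roll":0},{"grip":1,"translation":[1,-0.47,0],"roll":0},{"grip":1,"translation":[1,-0.47,0],"roll":0},{"grip":1,"translation":[1,-0.47,0],"roll":0}]'
python3 -m creep '[{"grip":0,"translation":[1,-0.47,0],"roll":0},{"grip":0,"translation":[1,-0.47,0],"roll":0},{"grip":0,"translation":[1,-0.47,0],"roll":0},{"grip":0,"translation":[1,-0.47,0],"roll":0},{"grip":0,"translation":[1,-0.47,0],"roll":0}]'
```

```text
t: 1.62
ee_pos: [275.7, 532.7, 196.5]
orientation: [-3.141, 0.0, -1.222]
wrist_force: [-0.1, 0.4, 0.3]
gripper_width: 1.001
grip_force: 0.0
t: 2.25
ee_pos: [320.7, 434.8, 196.4]
orientation: [-3.142, 0.0, -1.598]
wrist_force: [0.2, 0.7, -0.0]
gripper_width: 1.002
grip_force: 0.0
t: 2.88
ee_pos: [364.8, 333.4, 196.4]
orientation: [-3.142, 0.0, -1.6]
wrist_force: [-0.7, 0.5, -0.4]
gripper_width: 0.999
grip_force: 0.0
t: 3.5
ee_pos: [408.7, 232.0, 196.4]
orientation: [-3.142, 0.0, -1.6]
wrist_force: [1.1, -0.8, 0.5]
gripper_width: 1.0
grip_force: 0.0
t: 4.12
ee_pos: [452.6, 130.6, 196.4]
orientation: [-3.142, 0.0, -1.6]
wrist_force: [0.9, 0.5, -0.2]
gripper_width: 0.5
grip_force: 0.0
```

```bash
python3 -m creep '[{"grip":0,"translation":[1,-0.4,0],"roll":0},{"grip":0,"translation":[1,-0.4,0],"roll":0},{"grip":0,"translation":[1,-0.4,0],"roll":0},{"grip":0,"translation":[1,-0.4,0],"roll":0},{"grip":0,"translation":[1,-0.4,0],"roll":0}]' >/dev/null
python3 -m creep '[{"grip":0,"translation":[1,-0.4,0],"roll":0},{"grip":0,"translation":[1,-0.4,0],"roll":0},{"grip":0,"translation":[1,-0.4,0],"roll":0},{"grip":0,"translation":[1,-0.4,0],"roll":0},{"grip":0,"translation":[1,-0.4,0],"roll":0}]'
python3 - <<'E'
from h import *
w=snap('wrist','w1.png')
print(np.round(w['cam_to_world'],2).tolist(),np.round(w['K'],1).tolist())
for n in ['vial','keeper','head','lane']:
    print(n,[(np.round(q['centre']).tolist(),round(q['score'],2),np.round(atz(w,q['centre'],24 if n=='vial' else 0)).tolist()) for q in r.landmark_of(w,n)][:3])
E
```

```text
t: 5.38
ee_pos: [526.3, -71.7, 196.4]
orientation: [3.142, -0.0, -1.601]
wrist_force: [-0.4, -0.2, 0.1]
gripper_width: 0.499
grip_force: 0.0
[[-1.0, 0.03, 0.01, 524.04], [0.03, 0.95, 0.32, -153.67], [-0.0, 0.32, -0.95, 374.62], [0.0, 0.0, 0.0, 1.0]] [[354.8, 0.0, 281.0], [0.0, 354.8, 209.0], [0.0, 0.0, 1.0]]
vial [([304.0, 395.0], 0.83, [401.0, 83.0, 24.0]), ([186.0, 391.0], 0.8, [415.0, -57.0, 24.0]), ([199.0, 263.0], 0.62, [546.0, -47.0, 24.0])]
keeper []
head [([369.0, 258.0], 0.93, [565.0, 193.0, 0.0])]
lane [([270.0, 259.0], 0.96, [556.0, 47.0, 0.0])]
```

View pics/w1.png

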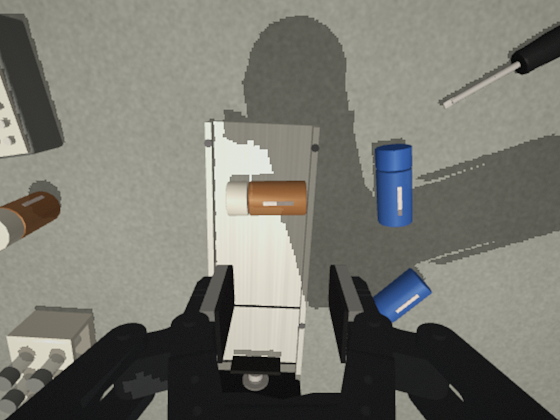

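Wrist view: vial at (267,198), square across the lane (cap left); lane's loading end at row ~123, rail ends (206,122) and (319,126); pad at about (256,362) in front of the black head.

```bash
python3 - <<'E'
from h import *
w=snap('wrist');t=snap('top')
im=cv2.resize(w['pixels'][100:400,180:340][:,:,::-1],None,fx=2,fy=2,interpolation=cv2.INTER_CUBIC)
ti=cv2.resize(t['pixels'][180:270,170:430][:,:,::-1],(800,277),interpolation=cv2.INTER_CUBIC)
ti=cv2.resize(ti,None,fx=.6,fy=.6)
c=np.zeros((600,800,3),np.uint8);c[:,:320]=im;c[:ti.shape[0],320:320+ti.shape[1]]=ti;cv2.imwrite('pics/c1.png',c)
print('end row',[np.round(atz(w,p,20),1) for p in [(122,206),(126,319)]])
vt=[q for q in r.outline_of(w,'vial') if 180<q['rect'][0]<300]
for q in vt:
  m=q['region'].astype(np.uint8);print(q['rect'],q['score']);b=cv2.minAreaRect(np.argwhere(m)[:,::-1].astype(np.float32));print(b);print([np.round(atz(w,(y,x),24),1).tolist() for x,y in cv2.boxPoints(b)])
rs=[]
for p in (t,snap('side')):
  qs=[q for q in r.landmark_of(p,'vial') if abs(atz(p,q['centre'],24)[0]-543)<20 and abs(atz(p,q['centre'],24)[1]+50)<20]
  rs+= [ray(p,q['centre']) for q in qs[:1]]
rs+=[ray(w,q['centre']) for q in r.landmark_of(w,'vial') if 240<q['centre'][1]<300][:1]
print('tri vial',len(rs),tri(rs))
E
```

```text
end row [array([ 598. , -124.6,   20. ]), array([ 488. , -117.5,   20. ])]
[225.7, 179.2, 304.8, 211.7] 0.81
((266.0, 197.0), (34.0, 80.0), 90.0)
[[582.5, -67.1, 24.0], [501.4, -64.7, 24.0], [501.7, -28.1, 24.0], [585.4, -30.6, 24.0]]
tri vial 2 [539.1111918  -42.09988018  19.6852406 ]
```

View pics/c1.png

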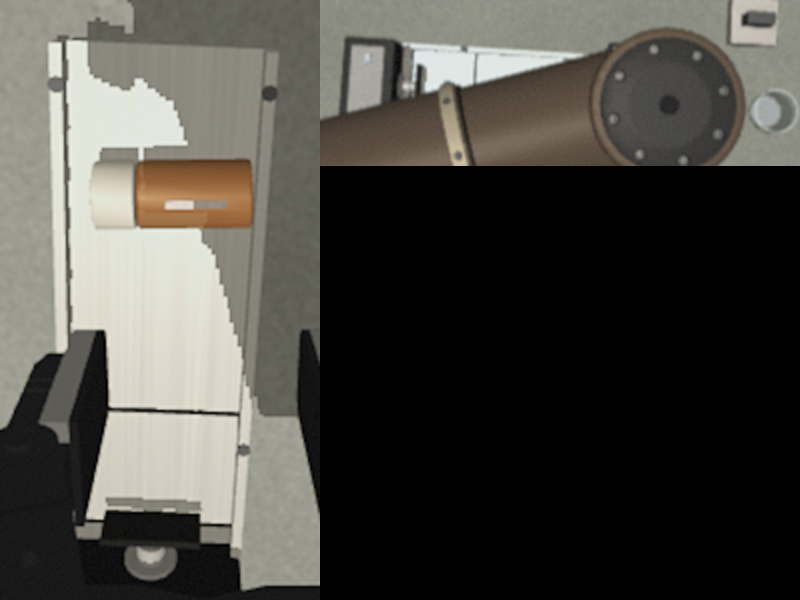

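```bash
python3 - <<'E'
from h import *
w=snap('wrist')
f=lambda x,y,z:np.round(atz(w,(100+y/2,180+x/2),z)[:2],1)
print('Rout',f(278,50,20),f(241,558,20));print('Rin',f(262,50,20),f(243,380,20));print('Lout',f(50,42,20),f(57,340,20));print('Lin',f(68,42,20),f(76,320,20))
print('line',f(108,408,6),f(238,412,6));print('pad top edge',f(108,512,37),f(200,515,37));print('headtop front',f(80,540,80))
print('vial front/back',f(172,160,24),f(172,228,24),f(90,194,24),f(252,194,24))
E
```

```text
Rout [ 488.4 -117.8] [510.2 194. ]
Rin [ 496.2 -118.1] [507.5  66. ]
Lout [ 599.4 -124.9] [611.4  37.4]
Lin [ 590.7 -124.6] [599.7  25.3]
line [588.4  91.6] [510.1  96.6]
pad top edge [588.1 141.5] [534.4 145.1]
headtop front [595.7 121.5]
vial front/back [542.4 -65.2] [543.9 -28.6] [585.4 -48.4] [501.9 -46. ]
```

```bash
python3 -m creep '[{"grip":0,"translation":[0.65,-0.5,0],"roll":0.1},{"grip":0,"translation":[0.65,-0.5,0],"roll":0.1},{"grip":0,"translation":[0,0,1],"roll":0},{"grip":0,"translation":[0,0,1],"roll":0},{"grip":0,"translation":[0,0,1],"roll":0}]' >/dev/null
python3 -m creep '[{"grip":0,"translation":[0,0,1],"roll":0},{"grip":0,"translation":[0,0,1],"roll":0},{"grip":0,"translation":[0,0,1],"roll":0},{"grip":0,"translation":[0,0,1],"roll":0},{"grip":0,"translation":[0,0,0],"roll":0}]'
python3 - <<'E'
from h import *
w=snap('wrist','w2.png')
E
```

```text
t: 7.28
ee_pos: [544.5, -97.9, 54.8]
orientation: [3.138, -0.001, -1.637]
wrist_force: [-0.5, 0.5, 0.2]
gripper_width: 0.504
grip_force: 0.0
```

View pics/w2.png

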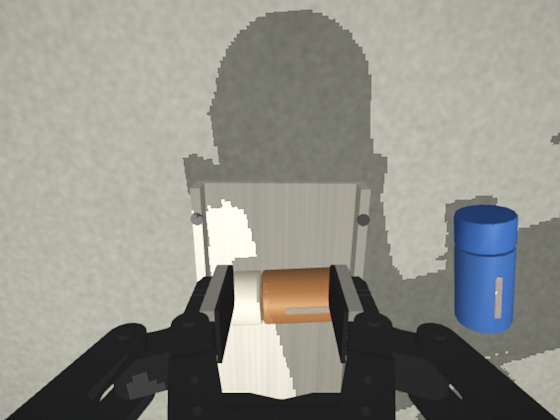

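Lane is now square in the image and the fingers straddle its centre line, behind the vial at (297,297). Lowering and starting the roll.

```bash
python3 -m creep '[{"grip":0,"translation":[0,0,1],"roll":0},{"grip":0,"translation":[0,0,1],"roll":0},{"grip":0,"translation":[0,0,0],"roll":0},{"grip":0,"translation":[-0.2,0,0],"roll":0},{"grip":0,"translation":[-0.2,0,0],"roll":0}]'
python3 -m creep '[{"grip":0,"translation":[-0.2,0,0],"roll":0},{"grip":0,"translation":[-0.2,0,0],"roll":0},{"grip":0,"translation":[-0.3,0,0],"roll":0},{"grip":0,"translation":[-0.4,0,0],"roll":0},{"grip":0,"translation":[-0.4,0,0],"roll":0}]'
python3 -m creep '[{"grip":0,"translation":[-0.4,0,0],"roll":0},{"grip":0,"translation":[-0.4,0,0],"roll":0},{"grip":0,"translation":[-0.4,0,0],"roll":0},{"grip":0,"translation":[-0.4,0,0],"roll":0},{"grip":0,"translation":[-0.2,0,0],"roll":0}]'
python3 - <<'E'
from h import *
w=snap('wrist','w3.png')
E
```

```text
t: 7.95
ee_pos: [546.8, -88.7, 17.6]
orientation: [-3.14, 0.0, -1.635]
wrist_force: [1.1, 0.8, -0.1]
gripper_width: 0.501
grip_force: 0.0
t: 8.57
ee_pos: [547.8, -58.5, 16.4]
orientation: [3.142, -0.0, -1.635]
wrist_force: [0.4, 0.0, -0.0]
gripper_width: 0.495
grip_force: 0.0
t: 9.2
ee_pos: [550.2, -22.6, 16.4]
orientation: [-3.142, 0.0, -1.635]
wrist_force: [0.9, 0.3, 0.4]
gripper_width: 0.502
grip_force: 0.0
```

View pics/w3.png

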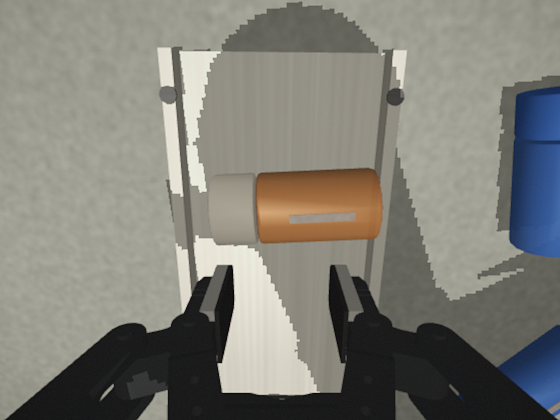

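```bash
python3 - <<'E'
from h import *
w=snap('wrist');t=snap('side','s3.png')
s=r.get_state();print(s['ee_pos'],proj(w,s['ee_pos']),np.round(w['cam_to_world'],2)[:3,3])
print([np.round(atz(w,p,24),1).tolist() for p in [(207,209),(203,382),(172,300),(242,300)]])
print([(q['score'],atz(t,q['centre'],24)) for q in r.landmark_of(t,'vial')])
E
```

```text
[550.07155898 -22.96178737  16.41240704] [281.98177995 245.8276582 ] [ 545.13 -104.27  194.69]
[[585.4, -50.3, 24.0], [498.0, -46.8, 24.0], [538.5, -65.4, 24.0], [540.3, -28.0, 24.0]]
[(0.92, array([414.40521906, -63.23717948,  24.        ])), (0.88, array([539.31480789, -46.76295452,  24.        ])), (0.75, array([398.03630085,  82.45344591,  24.        ]))]
```

View pics/s3.png

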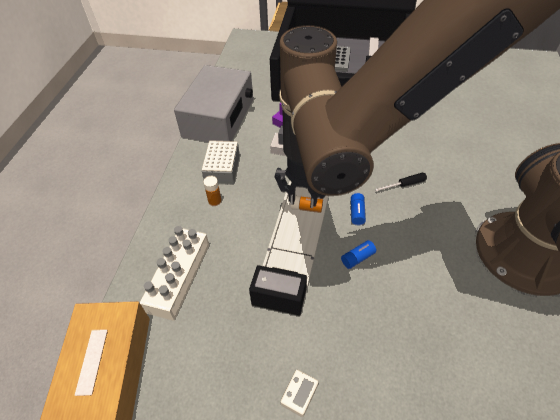

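```bash
python3 - <<'E'
from h import *
w=snap('wrist');t=snap('side')
s=r.get_state();print('tcp in side',proj(t,s['ee_pos']))
Q=[q for q in r.outline_of(w,'vial')];print([(q['rect'],q['score']) for q in Q])
Q=[q for q in r.outline_of(t,'vial')];print([(q['rect'],q['score']) for q in Q])
a=[q['centre'] for q in r.landmark_of(w,'vial')];b=[q['centre'] for q in r.landmark_of(t,'vial')]
for x in a:
  for y in b:
    R=[ray(w,x),ray(t,y)];P=tri(R);e=[np.linalg.norm(np.cross(P-o,d)) for o,d in R]
    if max(e)<15: print(x,y,P,e)
cv2.imwrite('pics/s3c.png',cv2.resize(t['pixels'][130:290,220:400][:,:,::-1],None,fx=3.5,fy=3.5,interpolation=cv2.INTER_CUBIC))
E
```

```text
tcp in side [301.49265417 212.72579623]
[([207.0, 172.0, 381.1, 247.0], 0.98), ([457.6, 329.7, 558.7, 416.1], 0.79), ([158.3, 48.5, 408.9, 400.1], 0.38)]
[([353.4, 192.8, 368.6, 228.6], 0.87), ([339.6, 238.3, 377.5, 269.2], 0.71), ([290.5, 197.0, 319.5, 213.6], 0.57)]
[390.1, 528.4] [250.4, 359.0] [402.16919614  77.70081742  25.1284535 ] [np.float64(3.4947626485693246), np.float64(3.4947626485693406)]
[209.1, 292.1] [202.5, 306.3] [542.30560854 -48.86701071  28.73302616] [np.float64(0.9948185688390514), np.float64(0.9948185688394441)]
[171.3, 552.4] [209.4, 354.4] [414.36186582 -55.98522573  18.74203016] [np.float64(3.054705491601241), np.float64(3.054705491601304)]
```

View pics/s3c.png

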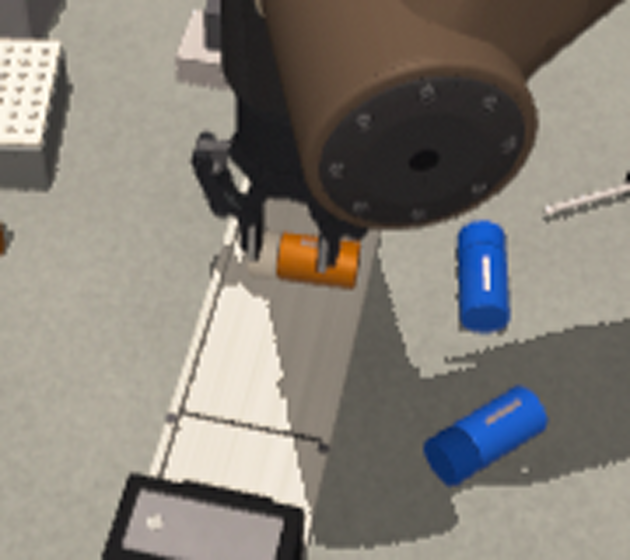

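```bash
python3 - <<'E'
from h import *
w=snap('wrist');t=snap('side')
for z in (10,20,30,40,50):
  for y in (-34,-12): print(z,y,proj(t,(524,y,z)).round(1),proj(w,(524,y,z)).round(1))
for ts in [(206.6,313),(207,310),(205,315)]:
  for ws in [(265,331),(265,345)]:
    R=[ray(t,ts),ray(w,ws)];P=tri(R);print(P.round(1),np.linalg.norm(np.cross(P-R[0][0],R[0][1])).round(1))
E
```

```text
10 -34 [312.  212.3] [327.3 221.6]
10 -12 [310.9 218.9] [328.2 257.4]
20 -34 [312.1 209.9] [329.6 228.3]
20 -12 [311.1 216.5] [330.5 265.5]
30 -34 [312.3 207.4] [332.2 235.7]
30 -12 [311.2 214.1] [333.  274.5]
40 -34 [312.4 204.9] [335.  243.9]
40 -12 [311.4 211.6] [335.8 284.5]
50 -34 [312.6 202.4] [338.2 253.1]
50 -12 [311.5 209.1] [338.9 295.6]
[524.1 -25.2  43.7] 2.5
[520.9 -24.9  44.7] 0.8
[527.8 -24.2  42.7] 1.3
[524.5 -24.   43.9] 4.5
[522.1 -27.5  47.6] 5.0
[518.9 -27.2  48.5] 1.8
```

The side crop shows the fingers over the vial: at half opening the tips triangulate to z ≈ 44–60, well above the TCP, so they passed over it untouched. I'll lift, back off and measure the tip height with the fingers closed further.

```bash
cat > tip.py <<'E'
from h import *
w=snap('wrist');s=r.get_state();g=cv2.cvtColor(w['pixels'],cv2.COLOR_RGB2GRAY)
print(s['gripper_width'],s['ee_pos'].round(1),'tcp',proj(w,s['ee_pos']).round(0))
for row in range(225,345,10): 
    m=w['pixels'][row,190:370].max(1)<45;d=np.diff(np.r_[0,m.astype(int),0]);print(row,[(a+190,b+190) for a,b in zip(np.where(d>0)[0],np.where(d<0)[0]) if b-a>2])
E
python3 -m creep '[{"grip":0,"translation":[0,0,-1],"roll":0},{"grip":0,"translation":[0,0,-1],"roll":0},{"grip":-1,"translation":[1,0,-0.5],"roll":0},{"grip":-1,"translation":[1,0,0],"roll":0},{"grip":-1,"translation":[1,0,0],"roll":0}]'
python3 -m creep '[{"grip":-1,"translation":[1,0,0],"roll":0},{"grip":-1,"translation":[0,0,0],"roll":0},{"grip":-1,"translation":[0,0,0],"roll":0},{"grip":-1,"translation":[0,0,0],"roll":0},{"grip":-1,"translation":[0,0,0],"roll":0}]'
python3 tip.py
python3 - <<'E'
from h import *
w=snap('wrist','w4.png')
E
```

```text
t: 10.42
ee_pos: [545.4, -84.7, 65.7]
orientation: [3.141, -0.0, -1.636]
wrist_force: [-0.2, 0.2, 0.7]
gripper_width: 0.002
grip_force: 0.0
t: 11.05
ee_pos: [545.0, -102.5, 66.4]
orientation: [-3.142, 0.0, -1.635]
wrist_force: [0.3, -0.0, 0.7]
gripper_width: 0.005
grip_force: 0.0
-0.0015033117459123911 [ 545.  -102.6   66.4] tcp [282. 247.]
225 []
235 []
245 []
255 []
265 [(np.int64(278), np.int64(285))]
275 [(np.int64(254), np.int64(265)), (np.int64(278), np.int64(285)), (np.int64(298), np.int64(309))]
285 [(np.int64(249), np.int64(264)), (np.int64(278), np.int64(285)), (np.int64(299), np.int64(314))]
295 [(np.int64(247), np.int64(263)), (np.int64(278), np.int64(285)), (np.int64(300), np.int64(316))]
305 [(np.int64(246), np.int64(262)), (np.int64(278), np.int64(285)), (np.int64(301), np.int64(318))]
315 [(np.int64(241), np.int64(274)), (np.int64(278), np.int64(285)), (np.int64(289), np.int64(322))]
325 [(np.int64(190), np.int64(215)), (np.int64(231), np.int64(332)), (np.int64(347), np.int64(370))]
335 [(np.int64(190), np.int64(370))]
```

View pics/w4.png

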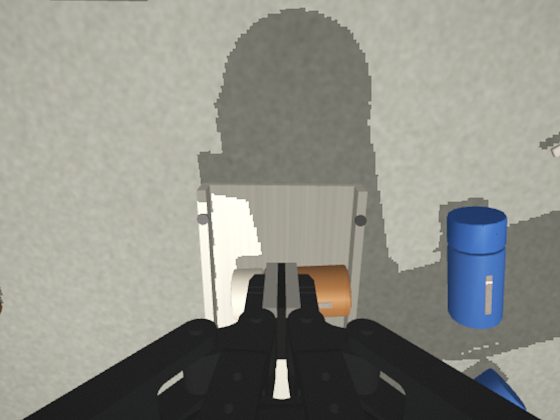

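```bash
python3 -m creep '[{"grip":-1,"translation":[0,0,1],"roll":0},{"grip":-1,"translation":[0,0,1],"roll":0},{"grip":-1,"translation":[0,0,0.4],"roll":0},{"grip":-1,"translation":[0,0,0],"roll":0},{"grip":-1,"translation":[0,0,0],"roll":0}]'
python3 tip.py | head -1
python3 - <<'E'
from h import *
# where does the shut finger tip appear in the side view vs TCP
t=snap('side');s=r.get_state();e=s['ee_pos']
print('tcp side',proj(t,e).round(1),'+30',proj(t,e+[0,0,30]).round(1))
m=t['pixels'].max(2)
c0=int(proj(t,e)[0])
for row in range(170,225,2): print(row,' '.join('%3d'%v for v in m[row,c0-14:c0+15]))
E
```

```text
t: 11.78
ee_pos: [545.5, -102.9, 19.1]
orientation: [-3.141, 0.0, -1.635]
wrist_force: [-0.0, -0.0, 0.1]
gripper_width: -0.004
grip_force: 0.0
-0.00047580952062920413 [ 545.5 -102.9   19.2] tcp [282. 247.]
tcp side [307.3 189.4] +30 [307.7 181.8]
170 165 164 163 159 135 114 115 144  76  56  27  29  28  29  26  25  26  28  29  28  29  28  28  27  25  26  29  28  28
172 163 164 165 164 162 145  88  89  90  89  44  28  34  58  73  27  49  33  29  28  29  33  66  55  42  32  35  39  69
174 165 166 164 147  90  90  92  91  92  90  43  29  51 105  84  35 105 103  38  27  30  59  91  92  93  90  90  92  92
176 163 162 165 163  91  91  90  91  91  90  43  31  56 104  63  49 105  97  29  29  30  63  91  92  91  91  91  92  90
178 156 157 159 148  91  89  91  91  93  90  46  31  69 104  63  50 105  95  29  35  38  91  92  93  92  91  91  91  90
180 159 162 160 108  89  89  91  91  91  90  89  76  87 103  59  54 105  81  31  40  81  92  94  94  95  91  92  91  91
182 151 148 142  87  87  90  92  92  93  92  91  91  95  96  59  70 104  96  94  94  91  91  91  93  91  92  91  91  92
184  98  97  
[... 1806 characters left out ...]
 232 134 134 135 135 137 138 136 134 133 135 137 137 136 137 138 136 133 135 135 137 136 135 136 136
216 234 234 234 233 233 229 163 135 137 136 137 134 133 133 136 137 136 137 138 136 135 135 135 136 136 135 135 136 134
218 234 234 232 234 230 230 134 136 137 137 136 133 133 135 136 137 137 138 137 136 133 134 134 136 136 135 134 136 133
220 234 234 233 231 231 230 164 135 137 137 134 133 133 135 135 137 137 138 136 134 133 133 136 136 134 134 134 133 132
222 234 232 233 229 232 228 135 135 137 136 133 132 133 136 135 135 137 136 135 131 132 133 135 133 133 134 134 132 131
224 233 233 230 231 230 232 232 137 135 134 132 132 133 136 135 136 138 135 132 131 132 134 134 133 134 133 132 132 121
```

Tip is visibly ~25–35 mm above the reported TCP. I'll feel for the lane floor with the shut fingers.

```bash
python3 -m creep '[{"grip":-1,"translation":[0,0,0.2],"roll":0},{"grip":-1,"translation":[0,0,0.2],"roll":0},{"grip":-1,"translation":[0,0,0.2],"roll":0},{"grip":-1,"translation":[0,0,0.1],"roll":0},{"grip":-1,"translation":[0,0,0],"roll":0}]'
python3 -m creep '[{"grip":-1,"translation":[0,0,0.1],"roll":0},{"grip":-1,"translation":[0,0,0.1],"roll":0},{"grip":-1,"translation":[0,0,0.1],"roll":0},{"grip":-1,"translation":[0,0,0],"roll":0},{"grip":-1,"translation":[0,0,0],"roll":0}]'
```

```text
t: 12.5
ee_pos: [544.8, -103.0, 4.1]
orientation: [3.141, -0.0, -1.635]
wrist_force: [0.0, 0.5, 1.1]
gripper_width: -0.003
grip_force: 0.0
t: 13.12
ee_pos: [545.0, -103.0, -1.6]
orientation: [-3.142, -0.0, -1.635]
wrist_force: [0.5, -0.4, -0.2]
gripper_width: 0.006
grip_force: 0.0
```

```bash
python3 -m creep '[{"grip":-1,"translation":[0,0,0.1],"roll":0},{"grip":-1,"translation":[0,0,0.1],"roll":0},{"grip":-1,"translation":[0,0,0.1],"roll":0},{"grip":-1,"translation":[0,0,0],"roll":0},{"grip":-1,"translation":[0,0,0],"roll":0}]'
python3 -m creep '[{"grip":-1,"translation":[0,0,0.1],"roll":0},{"grip":-1,"translation":[0,0,0.1],"roll":0},{"grip":-1,"translation":[0,0,0.1],"roll":0},{"grip":-1,"translation":[0,0,0],"roll":0},{"grip":-1,"translation":[0,0,0],"roll":0}]'

```

```text
t: 13.75
ee_pos: [544.9, -103.0, -7.6]
orientation: [3.142, -0.0, -1.635]
wrist_force: [-0.2, 0.2, -0.5]
gripper_width: -0.001
grip_force: 0.0
t: 14.38
ee_pos: [544.9, -103.0, -13.6]
orientation: [3.142, -0.0, -1.635]
wrist_force: [-0.5, 0.5, -0.2]
gripper_width: 0.002
grip_force: 0.0
```

```bash
python3 -m creep '[{"grip":-1,"translation":[0,0,0.1],"roll":0},{"grip":-1,"translation":[0,0,0.1],"roll":0},{"grip":-1,"translation":[0,0,0],"roll":0},{"grip":-1,"translation":[0,0,0],"roll":0},{"grip":-1,"translation":[0,0,0],"roll":0}]'
python3 - <<'E'
from h import *
t=snap('side');s=r.get_state();e=s['ee_pos']
m=t['pixels'].max(2);c0=int(proj(t,e)[0])
print(c0,proj(t,e),proj(t,e+[0,0,30]))
for row in range(180,204,2): print(row,' '.join('%3d'%v for v in m[row,c0-14:c0+15]))
E
```

```text
t: 15.0
ee_pos: [545.0, -103.0, -17.6]
orientation: [-3.142, 0.0, -1.635]
wrist_force: [-0.4, -0.2, 0.3]
gripper_width: 0.004
grip_force: 0.0
307 [307.03840502 198.29900428] [307.39546788 191.05282819]
180 161 160 109  90  78  68  70  91  78  52  30  28  30  28  25  27  29  28  28  29  27  28  28  26  29  27  27  28  31
182 165 159 143  88  87  90  93  94  94  91  42  31  35  58  52  34  40  28  29  29  33  64  69  59  43  32  39  52  70
184  98  98  96  93  93  91  91  90  91  90  40  33  69 105  60  55 105  79  29  29  30  78  93  94  92  92  94  94  95
186 135 133 133 133 134 132 126 124 117 107  27  38  70 103  46  68 105  79  29  29  35  91  93  93  91  91  93  94  93
188 135 133 134 133 134 135 135 134 134 130  44  34  88 104  46  73 104  67  29  34  81 110 110 103 101 100  98  97  94
190 163 164 165 134 134 135 133 134 134 130 132 133 112 105  45  87 105  73  70  84 134 135 139 136 137 134 134 134 137
192 232 232 232 232 230 164 134 133 133 133 134 135 135 121 112  98 117 127 134 135 136 137 137 136 135 135 134 135 135
194 231 232 231 226 233 219 134 134 132 134 136 135 136 137 134 134 136 134 134 135 136 137 136 137 134 135 135 137 135
196 245 242 240 237 233 212 133 126 145 142 142 140 140 139 136 137 133 134 136 137 137 138 137 134 135 134 137 135 136
198 250 250 250 250 248 193 151 153 186 183 181 178 175 165 167 166 162 160 159 157 176 148 145 143 142 136 121 138 138
200 250 250 250 250 250 249 131 195 206 208 208 205 204 192 190 178 170 171 170 161 159 160 159 159 165 172 171 171 168
202 248 249 250 250 249 199 127 187 189 192 195 198 200 203 205 209 212 212 212 209 206 205 202 197 195 193 189 186 181
```

```bash
cat > v.py <<'E'
from h import *
w=snap('wrist');s=r.get_state();print('t',s['t'],'ee',s['ee_pos'].round(1),'F',s['wrist_force'].round(2))
for q in r.outline_of(w,'vial'):
    a,b,c,d=q['rect']
    if 150<a and c<420: print('vial rect',q['rect'],q['score'],atz(w,((b+d)/2,(a+c)/2),24).round(1),[atz(w,(y,(a+c)/2),24)[1].round(1) for y in (b,d)])
s=snap('side')
for q in r.landmark_of(s,'vial'):
    P=atz(s,q['centre'],24)
    if 500<P[0]<620: print('side vial',P.round(1),q['score'])
E
python3 -m creep '[{"grip":-0.3,"translation":[-0.2,0,0],"roll":0},{"grip":-0.3,"translation":[-0.2,0,0],"roll":0},{"grip":-0.3,"translation":[-0.2,0,0],"roll":0},{"grip":-0.3,"translation":[-0.2,0,0],"roll":0},{"grip":-0.3,"translation":[-0.2,0,0],"roll":0}]'
python3 -m creep '[{"grip":-0.3,"translation":[-0.2,0,0],"roll":0},{"grip":-0.3,"translation":[-0.2,0,0],"roll":0},{"grip":-0.3,"translation":[-0.2,0,0],"roll":0},{"grip":-0.3,"translation":[-0.2,0,0],"roll":0},{"grip":-0.3,"translation":[-0.2,0,0],"roll":0}]'
python3 -m creep '[{"grip":-0.3,"translation":[-0.3,0,0],"roll":0},{"grip":-0.3,"translation":[-0.4,0,0],"roll":0},{"grip":-0.3,"translation":[-0.4,0,0],"roll":0},{"grip":-0.3,"translation":[-0.4,0,0],"roll":0},{"grip":-0.3,"translation":[-0.2,0,0],"roll":0}]'
python3 v.py
```

```text
t: 15.68
ee_pos: [546.2, -82.7, -17.6]
orientation: [3.142, -0.0, -1.635]
wrist_force: [-0.1, -0.8, 1.3]
gripper_width: 0.348
grip_force: 0.0
t: 16.3
ee_pos: [547.5, -62.8, -17.6]
orientation: [-3.142, -0.0, -1.635]
wrist_force: [-0.2, -0.1, 0.0]
gripper_width: 0.348
grip_force: 0.1
t: 16.92
ee_pos: [549.7, -28.5, -17.6]
orientation: [3.142, -0.0, -1.635]
wrist_force: [0.2, -0.8, 0.8]
gripper_width: 0.352
grip_force: 0.5
t 16.975 ee [549.8 -28.4 -17.6] F [ 0.31 -0.05  0.64]
vial rect [231.6, 301.7, 392.7, 390.6] 0.65 [537.6   4.   24. ] [np.float64(-20.0), np.float64(30.5)]
side vial [543.5   4.2  24. ] 0.69
side vial [564.6 148.6  24. ] 0.34
```

```bash
python3 -m creep '[{"grip":-0.3,"translation":[-0.3,0,0],"roll":0},{"grip":-0.3,"translation":[-0.4,0,0],"roll":0},{"grip":-0.3,"translation":[-0.4,0,0],"roll":0},{"grip":-0.3,"translation":[-0.4,0,0],"roll":0},{"grip":-0.3,"translation":[-0.4,0,0],"roll":0}]'
python3 -m creep '[{"grip":-0.3,"translation":[-0.4,0,0],"roll":0},{"grip":-0.3,"translation":[-0.4,0,0],"roll":0},{"grip":-0.3,"translation":[-0.4,0,0],"roll":0},{"grip":-0.3,"translation":[-0.3,0,0],"roll":0},{"grip":-0.3,"translation":[-0.2,0,0],"roll":0}]'
python3 -m creep '[{"grip":-0.3,"translation":[-0.2,0,0],"roll":0},{"grip":-0.3,"translation":[-0.2,0,0],"roll":0},{"grip":-0.3,"translation":[-0.2,0,0],"roll":0},{"grip":-0.3,"translation":[-0.1,0,0],"roll":0},{"grip":-0.3,"translation":[0,0,0],"roll":0}]'
python3 v.py
```

```text
t: 17.75
ee_pos: [552.2, 9.4, -17.6]
orientation: [3.142, -0.0, -1.635]
wrist_force: [-1.0, -1.5, 1.1]
gripper_width: 0.351
grip_force: 0.5
t: 18.38
ee_pos: [554.4, 43.1, -17.6]
orientation: [-3.142, 0.0, -1.635]
wrist_force: [-0.6, -1.1, 1.5]
gripper_width: 0.352
grip_force: 0.7
t: 19.0
ee_pos: [555.3, 57.0, -17.6]
orientation: [-3.141, 0.0, -1.635]
wrist_force: [1.4, 0.3, 0.2]
gripper_width: 0.347
grip_force: 0.0
t 19.05 ee [555.3  56.9 -17.6] F [-0.16 -0.18  0.56]
vial rect [231.8, 304.1, 391.7, 388.7] 0.89 [543.4  89.6  24. ] [np.float64(66.7), np.float64(114.8)]
side vial [546.5  87.6  24. ] 0.68
```

```bash
python3 -m creep '[{"grip":-0.3,"translation":[-0.2,0,0],"roll":0},{"grip":-0.3,"translation":[-0.2,0,0],"roll":0},{"grip":-0.3,"translation":[-0.2,0,0],"roll":0},{"grip":-0.3,"translation":[-0.1,0,0],"roll":0},{"grip":-0.3,"translation":[0,0,0],"roll":0}]'
python3 -m creep '[{"grip":-0.3,"translation":[-0.1,0,0],"roll":0},{"grip":-0.3,"translation":[-0.1,0,0],"roll":0},{"grip":-0.3,"translation":[-0.1,0,0],"roll":0},{"grip":-0.3,"translation":[0,0,0],"roll":0},{"grip":-0.3,"translation":[0,0,0],"roll":0}]'
python3 -m creep '[{"grip":-0.3,"translation":[-0.1,0,0],"roll":0},{"grip":-0.3,"translation":[-0.1,0,0],"roll":0},{"grip":-0.3,"translation":[0,0,0],"roll":0},{"grip":-0.3,"translation":[0,0,0],"roll":0},{"grip":-0.3,"translation":[0,0,0],"roll":0}]'
python3 v.py
```

```text
t: 19.82
ee_pos: [556.3, 71.0, -17.6]
orientation: [-3.141, 0.0, -1.635]
wrist_force: [0.5, -0.6, -0.2]
gripper_width: 0.349
grip_force: 0.0
t: 20.45
ee_pos: [556.6, 76.8, -17.6]
orientation: [-3.141, 0.0, -1.635]
wrist_force: [0.3, 0.4, -0.0]
gripper_width: 0.349
grip_force: 0.0
t: 21.08
ee_pos: [556.8, 80.7, -17.6]
orientation: [-3.142, 0.0, -1.635]
wrist_force: [-0.5, -0.2, 0.1]
gripper_width: 0.352
grip_force: 0.0
t 21.125 ee [556.8  80.7 -17.6] F [ 0.61 -0.65  0.37]
vial rect [232.2, 304.6, 390.9, 386.9] 0.75 [545. 113.  24.] [np.float64(90.7), np.float64(137.4)]
side vial [567.5 139.6  24. ] 0.19
```

```bash
python3 -m creep '[{"grip":-0.3,"translation":[-0.1,0,0],"roll":0},{"grip":-0.3,"translation":[-0.1,0,0],"roll":0},{"grip":-0.3,"translation":[0,0,0],"roll":0},{"grip":-0.3,"translation":[0,0,0],"roll":0},{"grip":-0.3,"translation":[0,0,0],"roll":0}]' | grep -E 'ee_pos|wrist|grip_'
python3 -m creep '[{"grip":-0.3,"translation":[-0.1,0,0],"roll":0},{"grip":-0.3,"translation":[-0.05,0,0],"roll":0},{"grip":-0.3,"translation":[0,0,0],"roll":0},{"grip":-0.3,"translation":[0,0,0],"roll":0},{"grip":-0.3,"translation":[0,0,0],"roll":0}]'| grep -E 'ee_pos|wrist|grip_'
```

```text
ee_pos: [557.1, 84.7, -17.6]
wrist_force: [0.8, 0.0, 0.2]
grip_force: 0.0
ee_pos: [557.2, 87.7, -17.6]
wrist_force: [0.8, -0.5, -0.2]
grip_force: 0.1
```

```bash
python3 -m creep '[{"grip":-0.3,"translation":[-0.1,0,0],"roll":0},{"grip":-0.3,"translation":[-0.05,0,0],"roll":0},{"grip":-0.3,"translation":[0,0,0],"roll":0},{"grip":-0.3,"translation":[0,0,0],"roll":0},{"grip":-0.3,"translation":[0,0,0],"roll":0}]'| grep -E 'ee_pos|wrist|grip_'
python3 v.py
```

```text
ee_pos: [557.5, 90.7, -17.6]
wrist_force: [-0.2, -0.4, -0.5]
grip_force: 0.0
t 23.2 ee [557.5  90.8 -17.6] F [ 0.64 -0.59 -0.52]
vial rect [231.4, 301.1, 391.2, 388.6] 0.72 [545.7 122.5  24. ] [np.float64(98.9), np.float64(148.5)]
side vial [547.  120.2  24. ] 0.96
```

```bash
cat > f.py <<'E'
from h import *
F=[]
for i in range(5): r.snapshot('side');F.append(r.get_state()['wrist_force'])
s=r.get_state();print('t',round(s['t'],2),s['ee_pos'].round(1),'Fmean',np.mean(F,0).round(2),'g',round(s['gripper_width'],3),s['grip_force'])
E
python3 -m creep '[{"grip":-0.3,"translation":[-0.1,0,0],"roll":0},{"grip":-0.3,"translation":[-0.05,0,0],"roll":0},{"grip":-0.3,"translation":[0,0,0],"roll":0},{"grip":-0.3,"translation":[0,0,0],"roll":0},{"grip":-0.3,"translation":[0,0,0],"roll":0}]'| grep -E 'ee_pos|wrist|grip_'
python3 f.py
```

```text
ee_pos: [557.6, 93.7, -17.6]
wrist_force: [-0.2, 0.1, -0.1]
grip_force: 0.1
t 24.23 [557.7  93.7 -17.6] Fmean [ 0.05 -0.35 -0.23] g 0.345 0.025573675520718098
```

```bash
python3 -m creep '[{"grip":-0.3,"translation":[-0.1,0,0],"roll":0},{"grip":-0.3,"translation":[0,0,0],"roll":0},{"grip":-0.3,"translation":[0,0,0],"roll":0},{"grip":-0.3,"translation":[0,0,0],"roll":0},{"grip":-0.3,"translation":[0,0,0],"roll":0}]'| grep -E 'ee_pos|wrist|grip_'
python3 f.py
```

```text
ee_pos: [557.8, 95.7, -17.6]
wrist_force: [-0.0, -0.5, 0.1]
grip_force: 0.0
t 25.1 [557.8  95.6 -17.6] Fmean [ 0.34  0.06 -0.05] g 0.35 0.0
```

```bash
python3 -m creep '[{"grip":-0.3,"translation":[-0.1,0,0],"roll":0},{"grip":-0.3,"translation":[-0.05,0,0],"roll":0},{"grip":-0.3,"translation":[0,0,0],"roll":0},{"grip":-0.3,"translation":[0,0,0],"roll":0},{"grip":-0.3,"translation":[0,0,0],"roll":0}]'| grep -E 'ee_pos|wrist|grip_'
python3 f.py
```

```text
ee_pos: [557.9, 98.7, -17.6]
wrist_force: [-0.3, -0.1, 0.1]
grip_force: 0.1
t 25.98 [558.   98.7 -17.6] Fmean [-0.17 -0.52  0.02] g 0.349 0.05627624806948006
```

```bash
python3 -m creep '[{"grip":-0.3,"translation":[-0.1,0,0],"roll":0},{"grip":-0.3,"translation":[0,0,0],"roll":0},{"grip":-0.3,"translation":[0,0,0],"roll":0},{"grip":-0.3,"translation":[0,0,0],"roll":0},{"grip":-0.3,"translation":[0,0,0],"roll":0}]'| grep -E 'ee_pos|wrist|grip_'
python3 f.py
```

```text
ee_pos: [558.1, 100.6, -17.6]
wrist_force: [0.3, 0.6, 0.6]
grip_force: 0.0
t 26.85 [558.1 100.6 -17.6] Fmean [-0.04 -0.25 -0.16] g 0.35 0.0
```

```bash
python3 -m creep '[{"grip":-0.3,"translation":[-0.1,0,0],"roll":0},{"grip":-0.3,"translation":[-0.1,0,0],"roll":0},{"grip":-0.3,"translation":[0,0,0],"roll":0},{"grip":-0.3,"translation":[0,0,0],"roll":0},{"grip":-0.3,"translation":[0,0,0],"roll":0}]'| grep -E 'ee_pos|wrist|grip_'
python3 v.py
```

```text
ee_pos: [558.4, 104.7, -17.6]
wrist_force: [-0.0, 0.5, 0.5]
grip_force: 0.0
t 27.525 ee [558.4 104.7 -17.6] F [-0.81  0.32 -0.34]
vial rect [232.7, 305.8, 391.6, 387.9] 0.88 [546.3 137.6  24. ] [np.float64(115.3), np.float64(162.0)]
side vial [550.2 140.9  24. ] 0.77
```

```bash
python3 -m creep '[{"grip":-0.3,"translation":[-0.1,0,0],"roll":0},{"grip":-0.3,"translation":[-0.1,0,0],"roll":0},{"grip":-0.3,"translation":[0,0,0],"roll":0},{"grip":-0.3,"translation":[0,0,0],"roll":0},{"grip":-0.3,"translation":[0,0,0],"roll":0}]'| grep -E 'ee_pos|wrist|grip_'
python3 f.py
```

```text
ee_pos: [558.6, 108.7, -17.6]
wrist_force: [-0.2, -0.3, 0.1]
grip_force: 0.0
t 28.55 [558.6 108.6 -17.6] Fmean [-0.25  0.19 -0.29] g 0.349 0.0
```

```bash
python3 -m creep '[{"grip":-0.3,"translation":[-0.1,0,0],"roll":0},{"grip":-0.3,"translation":[-0.05,0,0],"roll":0},{"grip":-0.3,"translation":[0,0,0],"roll":0},{"grip":-0.3,"translation":[0,0,0],"roll":0},{"grip":-0.3,"translation":[0,0,0],"roll":0}]'| grep -E 'ee_pos|wrist|grip_'
python3 v.py
```

```text
ee_pos: [558.8, 111.6, -17.6]
wrist_force: [0.2, -0.1, -0.2]
grip_force: 0.2
t 29.225 ee [558.8 111.6 -17.6] F [ 0.13 -0.56 -0.22]
vial rect [230.7, 302.5, 391.9, 389.3] 0.87 [547.1 144.   24. ] [np.float64(120.5), np.float64(169.8)]
side vial [549.2 144.3  24. ] 0.7
```

```bash
python3 -m creep '[{"grip":-0.3,"translation":[-0.1,0,0],"roll":0},{"grip":-0.3,"translation":[-0.05,0,0],"roll":0},{"grip":-0.3,"translation":[0,0,0],"roll":0},{"grip":-0.3,"translation":[0,0,0],"roll":0},{"grip":-0.3,"translation":[0,0,0],"roll":0}]'| grep -E 'ee_pos|wrist|grip_'
python3 f.py
```

```text
ee_pos: [559.0, 114.6, -17.6]
wrist_force: [0.1, -0.5, 0.8]
grip_force: 0.4
t 30.25 [559.  114.6 -17.6] Fmean [-0.15 -0.56  0.42] g 0.351 0.3281242260709405
```

```bash
python3 -m creep '[{"grip":-0.3,"translation":[-0.1,0,0],"roll":0},{"grip":-0.3,"translation":[0,0,0],"roll":0},{"grip":-0.3,"translation":[0,0,0],"roll":0},{"grip":-0.3,"translation":[0,0,0],"roll":0},{"grip":-0.3,"translation":[0,0,0],"roll":0}]'| grep -E 'ee_pos|wrist|grip_'
python3 f.py
```

```text
ee_pos: [559.0, 116.6, -17.6]
wrist_force: [-0.1, -1.7, 0.5]
grip_force: 0.8
t 31.12 [559.  116.6 -17.6] Fmean [-0.32 -1.68  0.12] g 0.351 0.8515692595392466
```

```bash
python3 -m creep '[{"grip":-0.3,"translation":[-0.1,0,0],"roll":0},{"grip":-0.3,"translation":[0,0,0],"roll":0},{"grip":-0.3,"translation":[0,0,0],"roll":0},{"grip":-0.3,"translation":[0,0,0],"roll":0},{"grip":-0.3,"translation":[0,0,0],"roll":0}]'| grep -E 'ee_pos|wrist|grip_'
python3 v.py
```

```text
ee_pos: [559.2, 118.5, -17.6]
wrist_force: [-0.2, -2.9, -0.1]
grip_force: 1.2
t 31.8 ee [559.2 118.6 -17.6] F [ 0.17 -3.09  0.98]
vial rect [232.7, 302.0, 391.3, 389.1] 0.7 [547.1 150.7  24. ] [np.float64(127.2), np.float64(176.6)]
side vial [553.1 153.8  24. ] 0.94
```

```bash
python3 -m creep '[{"grip":-0.3,"translation":[0.08,0,0],"roll":0},{"grip":-0.3,"translation":[0.08,0,0],"roll":0},{"grip":-0.3,"translation":[0.08,0,0],"roll":0},{"grip":-0.3,"translation":[0.1,0,0],"roll":0},{"grip":-0.3,"translation":[0.2,0,0],"roll":0}]'| grep -E 'ee_pos|wrist|grip_'
python3 -m creep '[{"grip":-0.3,"translation":[0.4,0,0],"roll":0},{"grip":-0.3,"translation":[0.8,0,0],"roll":0},{"grip":0,"translation":[1,0,-0.6],"roll":0},{"grip":0,"translation":[1,-0.3,-1],"roll":0},{"grip":0,"translation":[1,-0.4,-1],"roll":0}]'| grep -E 'ee_pos|wrist|grip_'
python3 -m creep '[{"grip":0,"translation":[1,-0.45,-1],"roll":0},{"grip":0,"translation":[1,-0.45,-1],"roll":0},{"grip":0,"translation":[1,-0.45,-1],"roll":0},{"grip":0,"translation":[1,-0.45,-1],"roll":0},{"grip":0,"translation":[1,-0.45,0],"roll":0}]'| grep -E 'ee_pos|wrist|grip_'
python3 -m creep '[{"grip":0,"translation":[1,-0.45,0],"roll":0},{"grip":0,"translation":[1,-0.45,0],"roll":0},{"grip":0,"translation":[1,-0.45,0],"roll":0},{"grip":0,"translation":[1,-0.45,0],"roll":0},{"grip":0,"translation":[1,-0.45,0],"roll":0}]'| grep -E 'ee_pos|wrist|grip_'
python3 - <<'E'
from h import *
w=snap('wrist','w5.png');print(r.get_state()['ee_pos'])
for q in r.outline_of(w,'keeper'):
    m=q['region'].astype(np.uint8);b=cv2.minAreaRect(np.argwhere(m)[:,::-1].astype(np.float32));print(q['score'],q['rect'],b)
for q in r.landmark_of(w,'keeper'): print(q['centre'],q['score'],atz(w,q['centre'],0).round(1))
for q in r.landmark_of(w,'vial'): print(q['centre'],q['score'],atz(w,q['centre'],24).round(1))
E
```

```text
ee_pos: [558.6, 107.7, -17.6]
wrist_force: [0.6, -0.2, -0.8]
grip_force: 0.0
ee_pos: [566.9, 21.2, 35.8]
wrist_force: [0.5, 0.7, 0.3]
grip_force: 0.0
ee_pos: [606.5, -81.6, 117.4]
wrist_force: [-0.0, 0.3, -0.6]
grip_force: 0.0
ee_pos: [644.4, -183.7, 114.2]
wrist_force: [0.1, 0.7, -1.2]
grip_force: 0.0
[ 645.08977774 -185.7807736   113.99502924]
0.67 [227.1, 33.1, 319.8, 127.0] ((274.05517578125, 78.41966247558594), (89.16753387451172, 92.23481750488281), 0.7742201685905457)
[84.3, 274.6] 0.55 [ 644.4 -269.6    0. ]
[312.3, 545.5] 0.59 [418.2 -64.   24. ]
```

View pics/w5.png

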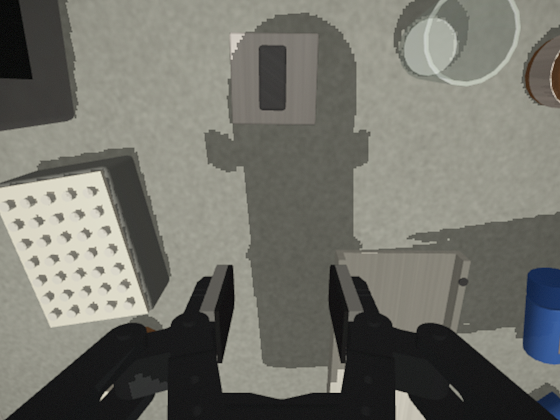

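Wrist view: grey keeper at (274,79), its sides parallel to the image axes, so already aligned with the tool; fin at (272,78), long axis along the lane direction.

```bash
python3 - <<'E'
from h import *
w=snap('wrist')
f=lambda x,y,z:atz(w,(y,x),z)[:2].round(1)
print('fin',f(259,45,72),f(286,45,72),f(259,110,72),f(286,110,72),'c',f(272.5,77,72))
print('base30',f(231,34,30),f(317,34,30),f(231,124,30),f(317,124,30),f(274,79,30))
s=r.get_state();print(s['ee_pos'],s['orientation'],s['t'])
t=snap('top');sd=snap('side');R=[ray(p,q['centre']) for p in (t,sd,w) for q in r.landmark_of(p,'keeper')[:3] if abs(atz(p,q['centre'],0)[0]-648)<20 and abs(atz(p,q['centre'],0)[1]+268)<20]
print(len(R)); print(tri(R) if len(R)>1 else '')
E
```

```text
fin [ 649.9 -289.4] [ 634.6 -288.4] [ 652.9 -254. ] [ 636.8 -253. ] c [ 643.5 -272. ]
base30 [ 670.1 -302.1] [ 612.7 -298.3] [ 676.6 -243.6] [ 614.7 -239.5] [ 643.4 -272. ]
[ 643.87281072 -182.50078178  114.07927897] [ 3.14103136e+00  1.18721728e-04 -1.63573154e+00] 34.7
3
[ 647.87128323 -270.59265049   -0.67171514]
```

```bash
python3 -m creep '[{"grip":0,"translation":[0.9,-0.05,0],"roll":0},{"grip":0,"translation":[0.9,-0.05,0],"roll":0},{"grip":0,"translation":[0.9,-0.05,0],"roll":0},{"grip":0,"translation":[0.9,-0.05,0],"roll":0},{"grip":0,"translation":[0.87,-0.07,0.2],"roll":0}]'| grep -E 'ee_pos|wrist|grip_'
python3 -m creep '[{"grip":0,"translation":[0,0,1],"roll":0},{"grip":0,"translation":[0,0,1],"roll":0},{"grip":0,"translation":[0,0,1],"roll":0},{"grip":0,"translation":[0,0,0.5],"roll":0},{"grip":0,"translation":[0,0,0],"roll":0}]'| grep -E '^t|ee_pos|wrist|grip_'
python3 - <<'E'
from h import *
w=snap('wrist');s=r.get_state();print(s['t'],s['ee_pos'])
q=r.outline_of(w,'keeper');print([(x['rect'],x['score']) for x in q])
g=w['pixels'].max(2)
for row in range(180,330,10): print(row,' '.join('%3d'%v for v in g[row,200:368:6]))
E
```

```text
ee_pos: [643.7, -273.5, 110.5]
wrist_force: [0.2, 0.2, 0.8]
grip_force: 0.0
t: 36.2
ee_pos: [643.1, -272.2, 39.5]
wrist_force: [0.0, 0.6, 0.3]
grip_force: 0.0
36.25 [ 643.72011139 -272.26396692   40.4794724 ]
[([164.9, 0.8, 317.7, 102.5], 0.88), ([229.1, 181.0, 336.3, 309.2], 0.67)]
180 132 135 131 134 132 132 128 129 128 130 128 129 127 131 131 131 128 127 128 127 130 131 132 129 133 129 129 134
190 135 131 130 131 136 152 152 144 146 146 143 145 144 142 140 140 137 137 138 135 140 133 131 128 129 133 135 136
200 134 134 133 134 130 162 162 157 159 163 157 162 160 159 162 159 159 157 162 160 164 159 157 128 132 128 132 135
210 135 131 130 134 134 162 162 159 158 163 158 162 161 160 161 160 159 158 162 159 164 158 156 130 132 133 137 131
220 202 197 194 157 135 162 161 160 158 163 159  60  66  65  68  67 161 157 163 159 162 158 143 136 132 134 158 196
230 202 193 198 130 132 162 160 160 159 163 159  66  67  68  67  68 138 157 163 160 162 157 142 129 131 128 172 197
240 199 197 196 126 127 160 160 161 157 163 159  70  69  69  70  71  74 158 162 159 160 157 119 132 137 133 179 198
250 
[... 223 characters left out ...]
 197
270 197 197 198 125 126  30 159 162 157 161 159  84  86  86  86  86  95 159 160 157 159 155  33 126 124 165 197 201
280  47  38 127 124  28  30 159 162 157 159 158  82  87  84  86  90 110 159 159 159 158 157  30  28 126 126  37  45
290  45  68 124 125  31  28 133 129 132 128 131  85  84  84  83  85 105 134 125 128 128 133  31  31 127 124  69  45
300  39 123 124  29  30  33 127 132 126 127 131  84  84  85  86  82 107 127 129 128 129 131  31  31  30 124 124  39
310 128 126 127  34  30  31 129 129 125 131 131 130 132 129 128 124 129 130 130 131 131 133  30  32  35 129 127 124
320  37  38 146  42  31  33 126 135 130 126 127 130 127 126 127 130 124 130 132 131 127 127  24  30  43 146  37  37
```

```bash
python3 -m creep '[{"grip":0,"translation":[0,0,0.8],"roll":0},{"grip":0,"translation":[0,0,0.7],"roll":0},{"grip":0,"translation":[0,0,0],"roll":0},{"grip":-1,"translation":[0,0,0],"roll":0},{"grip":-1,"translation":[0,0,0],"roll":0}]' 50
python3 -m creep '[{"grip":-1,"translation":[0,0,0],"roll":0},{"grip":-1,"translation":[0,0,0],"roll":0},{"grip":-1,"translation":[0,0,0],"roll":0},{"grip":-1,"translation":[0,0,-0.5],"roll":0},{"grip":-1,"translation":[0,0,-0.5],"roll":0}]' 50
```

```text
t: 36.92
ee_pos: [644.2, -271.9, 10.9]
orientation: [-3.14, -0.0, -1.635]
wrist_force: [1.6, -1.2, -1.1]
gripper_width: 0.172
grip_force: 49.9
t: 37.55
ee_pos: [642.0, -271.5, 29.6]
orientation: [3.138, 0.001, -1.636]
wrist_force: [-0.3, -0.8, -8.0]
gripper_width: 0.176
grip_force: 49.3
```

```bash
python3 -m creep '[{"grip":-1,"translation":[-0.5,0.1,-0.7],"roll":0},{"grip":-1,"translation":[-1,0.35,-0.5],"roll":0},{"grip":-1,"translation":[-1,0.4,0],"roll":0},{"grip":-1,"translation":[-1,0.4,0],"roll":0},{"grip":-1,"translation":[-1,0.4,0],"roll":0}]' | grep -E '^t|ee_pos|wrist|grip_'
python3 -m creep '[{"grip":-1,"translation":[-1,0.4,0],"roll":0},{"grip":-1,"translation":[-1,0.4,0],"roll":0},{"grip":-1,"translation":[-1,0.4,0],"roll":0},{"grip":-1,"translation":[-1,0.4,0],"roll":0},{"grip":-1,"translation":[-1,0.4,0],"roll":0}]' | grep -E '^t|ee_pos|wrist|grip_'
python3 -m creep '[{"grip":-1,"translation":[-1,0.4,0],"roll":0},{"grip":-1,"translation":[-1,0.4,0],"roll":0},{"grip":-1,"translation":[-1,0.4,0],"roll":0},{"grip":-1,"translation":[-1,0.3,0],"roll":0},{"grip":-1,"translation":[-0.5,0.1,0],"roll":0}]' | grep -E '^t|ee_pos|wrist|grip_'
cat > k.py <<'E'
from h import *
w=snap('wrist');s=snap('side')
for n in ('vial','keeper'):
  for p,nm in ((w,'w'),(s,'s')):
    for q in r.outline_of(p,n):
      c=[(q['rect'][1]+q['rect'][3])/2,(q['rect'][0]+q['rect'][2])/2];P=atz(p,c,24)
      if 500<P[0]<620 and -60<P[1]<200:
        b=cv2.minAreaRect(np.argwhere(q['region'])[:,::-1].astype(np.float32)); print(n,nm,np.round(q['rect']),round(q['score'],2),P.round(1),np.round(b[2],1))
E
python3 k.py; python3 f.py
```

```text
t: 38.17
ee_pos: [615.5, -178.1, 54.1]
wrist_force: [-0.0, 0.6, -8.2]
grip_force: 49.4
t: 38.8
ee_pos: [582.6, -76.2, 54.5]
wrist_force: [-0.4, -0.2, -7.7]
grip_force: 49.4
t: 39.42
ee_pos: [556.5, 15.8, 54.6]
wrist_force: [0.6, -1.0, -6.9]
grip_force: 49.4
vial w [252. 361. 306. 399.] 0.65 [566.2 137.9  24. ] 1.5
vial s [275. 262. 307. 277.] 0.57 [549.9 151.   24. ] 14.0
keeper w [219. 193. 351. 351.] 0.81 [556.7  48.2  24. ] 90.0
keeper s [279. 192. 313. 232.] 0.97 [564.6 -18.4  24. ] 11.3
t 39.98 [556.9  13.9  54.3] Fmean [-0.23  0.36 -8.05] g 0.185 49.397565722465515
```

```bash
python3 -m creep '[{"grip":-1,"translation":[-0.8,0.1,0],"roll":0},{"grip":-1,"translation":[-0.8,0.1,0],"roll":0},{"grip":-1,"translation":[-0.7,0.1,0.4],"roll":0},{"grip":-1,"translation":[0,0,0.7],"roll":0},{"grip":-1,"translation":[0,0,0.7],"roll":0}]' | grep -E '^t|ee_pos|wrist|grip_'
python3 -m creep '[{"grip":-1,"translation":[0,0,0],"roll":0},{"grip":-1,"translation":[0,0,0.05],"roll":0},{"grip":-1,"translation":[0,0,0],"roll":0},{"grip":-1,"translation":[0,0,0],"roll":0},{"grip":-1,"translation":[0,0,0],"roll":0}]' | grep -E '^t|ee_pos|wrist|grip_'
```

```text
t: 40.6
ee_pos: [553.4, 60.8, 17.1]
wrist_force: [0.7, -0.1, -9.8]
grip_force: 49.4
t: 41.22
ee_pos: [553.9, 60.6, 17.5]
wrist_force: [-0.2, 0.5, -8.7]
grip_force: 50.3
```

```bash
python3 f.py; python3 k.py
```

```text
t 41.48 [553.9  60.6  17.5] Fmean [ 0.24  0.16 -8.28] g 0.176 50.283411741256714
vial s [275. 259. 310. 277.] 0.79 [546.7 147.8  24. ] 14.6
keeper w [220. 192. 350. 352.] 0.97 [553.1  72.4  24. ] 90.0
keeper s [277. 218. 312. 255.] 0.71 [556.2  57.9  24. ] 12.5
```

```bash
python3 -m creep '[{"grip":-1,"translation":[-0.2,0,0.03],"roll":0},{"grip":-1,"translation":[-0.3,0,0],"roll":0},{"grip":-1,"translation":[-0.3,0,0],"roll":0},{"grip":-1,"translation":[-0.3,0,0],"roll":0},{"grip":-1,"translation":[-0.2,0,0],"roll":0}]' | grep -E '^t|ee_pos|wrist|grip_'
python3 -m creep '[{"grip":-1,"translation":[-0.1,0,0],"roll":0},{"grip":-1,"translation":[-0.1,0,0],"roll":0},{"grip":-1,"translation":[-0.1,0,0],"roll":0},{"grip":-1,"translation":[0,0,0],"roll":0},{"grip":-1,"translation":[0,0,0],"roll":0}]' | grep -E '^t|ee_pos|wrist|grip_'
python3 f.py
```

```text
t: 42.4
ee_pos: [555.6, 87.1, 16.8]
wrist_force: [-0.4, -0.5, -8.6]
grip_force: 50.3
t: 43.02
ee_pos: [555.9, 92.4, 16.8]
wrist_force: [-0.3, 0.3, -8.1]
grip_force: 50.3
t 43.27 [555.9  92.4  16.8] Fmean [ 0.23  0.03 -8.34] g 0.175 50.28706669807434
```

```bash
python3 -m creep '[{"grip":-1,"translation":[-0.1,0,0],"roll":0},{"grip":-1,"translation":[-0.1,0,0],"roll":0},{"grip":-1,"translation":[0,0,0],"roll":0},{"grip":-1,"translation":[0,0,0],"roll":0},{"grip":-1,"translation":[0,0,0],"roll":0}]' | grep -E '^t|ee_pos|wrist|grip_'
python3 f.py
```

```text
t: 43.9
ee_pos: [556.1, 96.5, 16.8]
wrist_force: [-0.4, 0.3, -9.0]
grip_force: 50.2
t 44.15 [556.2  96.5  16.8] Fmean [ 0.13 -0.17 -8.2 ] g 0.174 50.18513560295105
```

```bash
python3 -m creep '[{"grip":-1,"translation":[-0.1,0,0],"roll":0},{"grip":-1,"translation":[-0.05,0,0],"roll":0},{"grip":-1,"translation":[0,0,0],"roll":0},{"grip":-1,"translation":[0,0,0],"roll":0},{"grip":-1,"translation":[0,0,0],"roll":0}]' | grep -E '^t|ee_pos|wrist|grip_'
python3 f.py
```

```text
t: 44.78
ee_pos: [556.3, 99.3, 16.8]
wrist_force: [0.5, -2.8, -7.5]
grip_force: 50.4
t 45.02 [556.4  99.4  16.8] Fmean [-0.56 -3.08 -7.02] g 0.175 50.446627736091614
```

```bash
python3 -m creep '[{"grip":-1,"translation":[0,0,0.015],"roll":0},{"grip":-1,"translation":[0,0,0.01],"roll":0},{"grip":-1,"translation":[0,0,0.01],"roll":0},{"grip":-1,"translation":[0,0,0],"roll":0},{"grip":-1,"translation":[0,0,0],"roll":0}]' | grep -E '^t|ee_pos|wrist|grip_'
python3 f.py; python3 k.py
```

```text
t: 45.65
ee_pos: [556.3, 99.4, 16.3]
wrist_force: [-3.7, -4.0, -0.7]
grip_force: 51.3
t 45.9 [556.3  99.4  16.3] Fmean [-2.58 -4.24  0.17] g 0.176 51.313764452934265
vial w [217. 299. 369. 364.] 0.64 [553.  149.5  24. ] 88.1
vial s [272. 260. 307. 277.] 0.76 [553.3 149.4  24. ] 11.3
keeper w [218. 193. 347. 352.] 0.76 [556.7 110.9  24. ] 90.0
keeper s [274. 231. 309. 264.] 0.65 [558.4  92.3  24. ] 15.9
keeper s [248. 209. 320. 315.] 0.36 [568.5 134.6  24. ] 13.6
```

```bash
python3 -m creep '[{"grip":-0.5,"translation":[0,0,0],"roll":0},{"grip":-0.2,"translation":[0,0,0],"roll":0},{"grip":-0.2,"translation":[0,0,0],"roll":0},{"grip":-0.2,"translation":[0,0,0],"roll":0},{"grip":-0.2,"translation":[0,0,0],"roll":0}]' 20 | grep -E '^t|ee_pos|wrist|grip'
python3 k.py; python3 f.py
```

```text
t: 46.82
ee_pos: [556.5, 99.6, 16.2]
wrist_force: [0.0, 0.8, -0.5]
gripper_width: 0.396
grip_force: 0.0
vial w [226. 315. 334. 366.] 0.83 [561.1 155.2  24. ] -0.0
vial s [272. 260. 308. 277.] 0.74 [552.6 149.7  24. ] 10.9
keeper w [218. 193. 347. 351.] 0.93 [556.8 110.9  24. ] 90.0
keeper s [278. 231. 307. 264.] 0.87 [556.5  91.3  24. ] 16.7
t 47.38 [556.4  99.5  16.1] Fmean [-0.17  0.01  0.34] g 0.402 0.0
```

```bash
python3 -m creep '[{"grip":-0.2,"translation":[0,0,-0.3],"roll":0},{"grip":-0.2,"translation":[0,0,-0.5],"roll":0},{"grip":-0.2,"translation":[0,0,-1],"roll":0},{"grip":-0.2,"translation":[0,0,-1],"roll":0},{"grip":-0.2,"translation":[0,0,-1],"roll":0}]' | grep -E '^t|ee_pos|wrist|grip'
python3 -m creep '[{"grip":-0.2,"translation":[1,0,-1],"roll":0},{"grip":-0.2,"translation":[1,0,-1],"roll":0},{"grip":-0.2,"translation":[1,0,-1],"roll":0},{"grip":-0.2,"translation":[0.5,0,-0.5],"roll":0},{"grip":-0.2,"translation":[0,0,0],"roll":0}]' | grep -E '^t|ee_pos|wrist|grip'
python3 k.py
python3 - <<'E'
from h import *
w=snap('wrist')
for n in ('vial','keeper'):
  for q in r.outline_of(w,n):
    c=np.array(q['rect']);P=atz(w,((c[1]+c[3])/2,(c[0]+c[2])/2),24)
    if 500<P[0]<620 and 50<P[1]<200:
      b=cv2.minAreaRect(np.argwhere(q['region'])[:,::-1].astype(np.float32))
      pts=[atz(w,(y,x),30).round(1)[:2].tolist() for x,y in cv2.boxPoints(b)];print(n,q['score'],b,pts)
print(r.get_state()['orientation'])
E
```

```text
t: 48.0
ee_pos: [556.6, 99.6, 93.7]
wrist_force: [-0.1, 0.7, 0.5]
gripper_width: 0.397
grip_force: 0.0
t: 48.62
ee_pos: [552.2, 29.4, 163.0]
wrist_force: [-0.1, -0.2, 0.2]
gripper_width: 0.403
grip_force: 0.0
vial w [248. 277. 320. 316.] 0.83 [557.7 149.6  24. ] 0.0
vial w [248. 221. 317. 300.] 0.53 [556.7 108.2  24. ] 90.0
vial s [272. 259. 309. 278.] 0.6 [551.7 148.7  24. ] 12.8
keeper w [250. 220. 316. 300.] 0.79 [556.4 107.3  24. ] 90.0
keeper s [275. 229. 308. 265.] 0.81 [558.4  90.5  24. ] 14.0
vial 0.69 ((283.0, 296.9999694824219), (71.99998474121094, 33.99999237060547), -0.0) [[595.4, 163.1], [591.7, 123.9], [520.8, 128.5], [521.9, 167.8]]
keeper 0.63 ((281.0, 258.5), (81.0, 64.0), 90.0) [[583.7, 59.1], [524.4, 63.0], [527.4, 149.7], [591.7, 145.6]]
[ 3.14091961e+00 -3.22791656e-04 -1.63494456e+00]
```

```bash
python3 -c "
from plant import r
print(r.job_done())"
```

```text
the job is handed in; nothing more can be done
None
```

The job is handed in: the vial lies square across the lane against the sprung pad, with the keeper set flat and snug behind it and the arm clear. I estimate the pad presses on it at about 2 N, from a 3 N push felt at the wrist less the floor's share; the verdict was not reported back.

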